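Stopper the flask and hold the sonicator horn in it

ROBOT

A 6-joint arm with a two-finger parallel gripper is mounted at the origin on a cart in front of the work surface, level with it; the furniture and walls round the work are solid. World frame = base frame: x ahead of the robot, y to its left, z up, the work surface at z = 0. Lengths are in m, angles in rad, forces in N, time in s.
With the tool pointing down it reaches from about 0.35 to 0.775 m from the base axis. Payload 5.5 kg.
Tool frame: the origin (TCP) lies at the very end of the fingers, on their centre line; the grasp point (between the pads) lies env.hold_point_z behind it (env.hold_point_z is the distance from the TCP to the grasp point, in m); z points along the fingers, y is the line along which they close (so a half turn about z gives the same grasp; the last joint's range is limited). The gripper opens to 85 mm and grips with 20 to 120 N. Pads are 22 mm wide; open, the fingers measure 114 mm over their backs; the gripper's body (76 mm by 85 mm) begins 54 mm behind the grasp point. The pads swing forward as they close: fully open they stand 13 mm farther back than shut.
Start: joints at [-1.483, 0.313, 0.046, 1.304, 0, 1.431], TCP at [0.13, -0.56, 0.231] pointing down, gripper open.
Joint ranges: [-2.76, 2.76], [-0.86, 1.69], [-1.03, 1.26], [-2.2, 2.34], [-1.47, 1.5], [-3.14, 3.14]. Speed limits (rad/s): [2.57, 2.57, 3.14, 3.14, 3.14, 3.14].

INTERFACE

Orientations are given as a unit quaternion [w, x, y, z].
In Python, from workcell import env gives the robot as it stands.
- The arm moves only by the tool carry_out, never from a script. Its argument "steps" is a list of rows, each a list of 3 entries, a list of its own where there are three numbers: the turn, a rotation vector about the tool's x, y, z in degrees, then the shift along the tool's x, y, z in cm, then the closure in counts, from 0 (fully open) to 255 (shut). A call has exactly 8 rows; each row is the pose to reach, as a shift and turn from the pose commanded when the call began, along the tool's axes at that moment; what a row does not reach only later rows make up. A row lasts 1/8 s, in which the tool goes at most 62.5 mm and 10.7 degrees, less where a joint would pass 70% of its speed; a pose out of reach is approached as far as the arm can. A call with a gripper value outside its range is refused whole. The fingers move at their own pace and stop on an object; "force" is the grip in N (left out, the last holds). Time passes only in rows, so rows that repeat a pose let the fingers close, or fill a call up. It gives the time, the measured TCP pose, the force, the opening and the grip force at its end, in the units of the state.
- env.get_state(): the state, without advancing time (a new reading comes with each control period).
- env.read_camera(name): name is "scene" or "top" or "wrist"; returns (picture, depth): 400x640x3 uint8, red, green, blue; 400x640 float32, m along the optical axis (not along the pixel's ray), 0 where there is no reading.
- env.get_calibration(name): a dict with "fx", "fy", "cx", "cy" (pixels), "origin" and "orientation" of the camera in the world. Camera axes: x right, y up, looking along -z (the intrinsics and any distortion apply to the point x, -y, -z); pixel columns grow to the right and rows downward; lengths in m; the calibration is good to about 2 mm. A picture is of the moment at which its call begins: read the wrist's pose just before it. get_calibration takes no time and is no camera call; for the wrist camera it gives the pose at the moment of the call.
- env.hand_in(): hands the job in; it is judged then, once.
The state is a dict: "clock": time; "joint_pos": joint angles; "qvel": joint speeds; "tau": joint torques, N m; "tcp_pos": TCP position; "orientation": TCP orientation; "wrist_force": force on the tool from outside, world axes, zero at the start; "ft_torque": the same for the moment, N m; "finger_gap": finger opening in m; "grip_force": force on a finger pad.
Only numpy, scipy, OpenCV 4.12 (cv2) and the standard library are available. Lean on these libraries where they do the work, as an engineer would, in place of code of your own. Each camera call takes 0.05 s, during which the arm holds its last target. There are 200 camera calls.

TASK

Get the flask ready for sonication: set the blue bored stopper gently into the flask's neck (put in, not dropped) until its flange lies flush on the rim, and let go of it. Then take the hand-held sonicator from its stand and lower its metal horn through the hole in the stopper, centred, never letting the sonicator touch the stopper or the glass. Finish still holding the sonicator steady, with the horn upright in the middle of the hole and its tip in the lower half of the flask, clear of the floor; leave the flask where it stands and the other things on the bench undisturbed.

Things in the scene. Friction and masses are not known exactly. Their poses are not given: they have to be found in the camera images.
- flask_mouth (a point): Centre of the mouth of the clear glass conical flask, in the plane of its rim, 85 mm above its foot; z up. The neck is 48 mm across outside at the rim, 40 mm inside, straight for 27 mm down.
- flask: The same flask; origin at the centre of its foot, on the bench (z = 0). 77 mm across at the foot, inner floor 5 mm above the foot. A red weight ring, 96 mm across, top 30 mm above the bench, lies round its lower part; 0.6 kg in all, standing loose.
- stopper_collar (a point): Blue bored stopper, about 70 g, standing on its narrow end on the bench: point on its axis half-way up its round grip collar (take it there), 37 mm above the narrow end. Collar 36 mm across, from 28.5 to 46 mm (the top) above the narrow end. A plain hole 18 mm across runs right through along the axis (z, up).
- stopper_seat (a point): Point on the stopper's axis at the underside of its flange (49 mm across, 4 mm thick), 24 mm above the narrow end. Below it the tapered plug, 24 mm long, 35 mm across at the flange and 28 mm at the narrow end. Seated on the rim it coincides with flask_mouth to about 2 mm sideways, and the stopper's top is 22 mm above the rim.
- sonicator_grip (a point): Cordless hand-held sonicator, about 0.28 kg, upright in its stand, horn down: point on its axis (z, up) in the middle of the white handpiece, 171 mm above the bench. Handpiece 66 mm high, 40 mm along x, 34 mm along y between flat dark pads (grip across y); a cap with an orange button rises to 39 mm above this point. Round dark shoulder, 39 mm across, from 33 to 48 mm below it.
- horn_tip (a point): Tip of the metal horn, on the sonicator's axis, 158 mm below sonicator_grip. The horn is 7 mm across from the tip up to 94 mm above it, then widens to 14 mm and meets the shoulder 110 mm above the tip.
- horn_upper (a point): Point on the horn's axis 70 mm above its tip (88 mm below sonicator_grip); it lies in the stopper when the horn is in place.
- stand: The sonicator's stand, fixed: dark base 100 x 92 mm, white column at its +x side, white fork whose top is 123 mm above the bench, with a 22 mm slot for the horn, open to -x. Origin on the bench below the sonicator's axis. The shoulder rests on the fork inside a rim 4.5 mm high. Lift the sonicator straight up until the tip is above 130 mm, or raise it 10 mm and draw it out to -x.
- timer: Bystander, loose: small white digital timer, 64 x 64 x 18 mm; origin at the centre of its underside.
- tape_roll: Bystander, loose: roll of green tape lying flat, 78 mm across, 19 mm high; origin at the centre of its underside.
- petri_dish: Bystander, loose: petri dish, 59 mm across, 15 mm high; origin at the centre of its underside.
- beaker: Bystander, loose: clear plastic beaker, 97 mm across, 75 mm high; origin at the centre of its underside.
- slide_box: Bystander, loose: flat black-and-grey slide box, 88 x 145 x 28 mm; origin at the centre of its underside.
- marker: Bystander, loose: blue marker pen lying on the bench, 17 x 136 x 18 mm; origin at the centre of its underside.
- green_rack: Bystander, loose: small green microtube rack, 50 x 58 x 27 mm; origin at the centre of its underside.

How it is judged:
By the outcome, as a careful person would: the job done as asked, in the order asked, and still so for the second after the job is handed in, while the arm keeps its last pose, push and grip.
It also fails if it takes over 64 s, if anything falls off the work surface, if the arm or the gripper's body presses on something with over 40 N, if the wrist force passes 120 N, or if a joint passes its speed limit or range.

## Working session

There is one attempt and no reset: what is moved stays moved. The work goes in short steps, Python scripts to look and compute and a tool call to move; the robot and the scene stay as the last step left them, time stands still between calls to the robot, and variables do not carry over. Pictures are saved under pics/ and viewed, at most 10 in all, crops included, and the job is handed in when it is done.

Besides the shell and the picture viewer there is one more tool, called after ">>>" as name([rows], argument=value, ...), one row to a line, values as JSON. carry_out: Moves the arm, as the interface text tells. Its arguments: {"type":"object","properties":{"steps":{"type":"array","items":{"type":"array"}},"force":{"type":"number"}},"required":["steps"]}

```bash
mkdir -p pics; ls
cat > h.py <<'E'
import numpy as np, cv2
from scipy.spatial.transform import Rotation as R
from workcell import env
def rot(q): return R.from_quat([q[1],q[2],q[3],q[0]])
def ray(c,u,v):
    u=np.asarray(u,float);v=np.asarray(v,float)
    d=np.stack([(u-c['cx'])/c['fx'],-(v-c['cy'])/c['fy'],-np.ones_like(u)],-1)
    return np.array(c['origin']),d,rot(c['orientation'])
def onplane(c,u,v,z):
    o,d,r=ray(c,u,v); w=r.apply(d); return o+w*((z-o[2])/w[...,2])[...,None] if w.ndim>1 else o+w*((z-o[2])/w[2])
def cloud(c,dep):
    v,u=np.mgrid[:400,:640]; o,d,r=ray(c,u.ravel(),v.ravel())
    return (o+r.apply(d*dep.ravel()[:,None])).reshape(400,640,3)
def proj(c,p):
    q=rot(c['orientation']).inv().apply(np.array(p)-c['origin'])
    return c['cx']+c['fx']*q[...,0]/-q[...,2], c['cy']-c['fy']*q[...,1]/-q[...,2]
def save(n,im): cv2.imwrite('pics/'+n,im[...,::-1])
E
python3 - <<'E'
from h import *
for n in ['scene','top']:
    im,d=env.read_camera(n); save(n+'0.png',im); np.savez('/tmp/'+n,im=im,d=d)
    print(n,env.get_calibration(n))
print(env.get_calibration('wrist')); print(env.get_state()); print(env.hold_point_z)
E
```

```text
pics
scene {'fx': 388.9562041516943, 'fy': 388.9562041516943, 'cx': 317.7156718565598, 'cy': 200.77735802100392, 'origin': array([-0.13289095,  0.82356003,  0.6672468 ]), 'orientation': array([-0.32740194, -0.20155136,  0.46045732,  0.80010254])}
top {'fx': 476.1910453065105, 'fy': 476.1910453065105, 'cx': 314.68311708570724, 'cy': 193.68721262646312, 'origin': array([0.46140228, 0.16097625, 1.30951723]), 'orientation': array([ 0.71505191,  0.03150147, -0.02402616, -0.69794783])}
{'fx': 360.54528788828236, 'fy': 360.54528788828236, 'cx': 323.9714236888915, 'cy': 197.54399438538206, 'origin': array([ 0.19934196, -0.54325893,  0.37210965]), 'orientation': array([ 0.77450332, -0.11161203,  0.0892005 , -0.61622288])}
{'clock': 0.1, 'joint_pos': array([-1.48261890e+00,  3.13934744e-01,  4.50934285e-02,  1.30362243e+00,
       -1.60862695e-06,  1.43118466e+00]), 'qvel': array([-9.18631664e-05, -1.56678721e-03,  2.96157618e-03,  2.71589685e-04,
       -5.90962925e-04,  5.22108638e-04]), 'tau': array([ 2.97123079e-03, -4.81725490e+01,  2.99245065e+01,  1.27688140e-02,
       -1.72714626e-04, -1.50748342e-06]), 'tcp_pos': array([ 0.12979127, -0.55968317,  0.23049303]), 'orientation': array([-8.33452657e-04,  9.93520679e-01,  1.13648428e-01,  2.06341457e-05]), 'wrist_force': array([ 0.61046958, -0.46551072, -0.59660755]), 'ft_torque': array([-0.02198938, -0.00010855,  0.02744488]), 'grip_force': 0.0, 'finger_gap': 0.08538203305398664}
0.0187
```

View pics/top0.png

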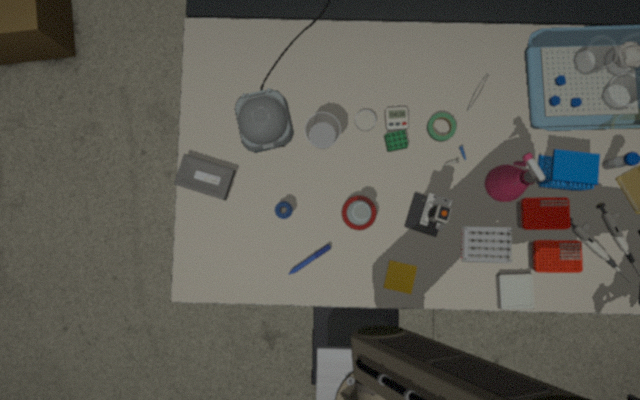

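View pics/scene0.png

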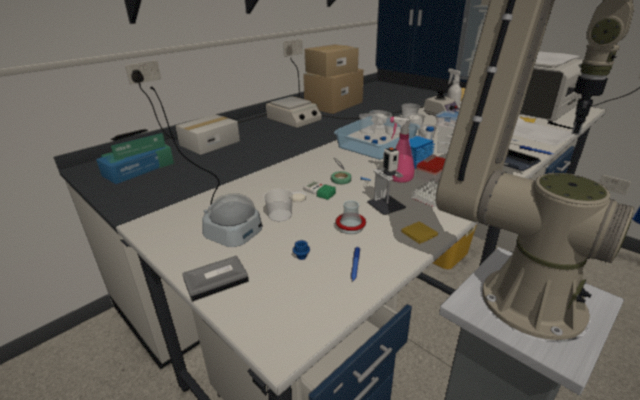

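The top view shows the stopper at (284,210), the flask with its red ring at (359,212) and the sonicator's orange button at (443,212). The beaker, timer, rack, tape and dish are behind them (rows 110-145). The scene view agrees.

```bash
cat > m.py <<'E'
from h import *
c=env.get_calibration('top'); z=np.load('/tmp/top.npz'); im,d=z['im'],z['d']; P=cloud(c,d)
hsv=cv2.cvtColor(im,cv2.COLOR_RGB2HSV)
def box(x0,x1,y0,y1):
    m=np.zeros((400,640),bool); m[y0:y1,x0:x1]=1; return m
H,S,V=[hsv[...,i].astype(int) for i in range(3)]
def rep(n,m,zz):
    v,u=np.nonzero(m); 
    if len(u)==0: return print(n,'none')
    (cx,cy),r=cv2.minEnclosingCircle(np.stack([u,v],1).astype(np.float32))
    print(n,len(u),'px',cx,cy,r,'plane',onplane(c,cx,cy,zz).round(4),'mean',onplane(c,u.mean(),v.mean(),zz).round(4),'cloud z pct',np.percentile(P[m][:,2],[5,50,95]).round(3))
bl=box(265,305,190,230)&(H>100)&(H<130)&(S>110)
rep('stopper',bl,0.035); 
t=bl&(P[...,2]>0.038); rep('stopper top',t,.046)
rd=box(330,390,185,240)&((H<8)|(H>170))&(S>120); rep('ring',rd,.025)
og=box(430,455,200,225)&(H>5)&(H<25)&(S>150); rep('button',og,.209)
hi=box(400,460,185,240)&(P[...,2]>.19); rep('sonicap',hi,.2)
fk=box(400,460,185,240)&(P[...,2]>.1)&(P[...,2]<.13); rep('fork',fk,.123)
E
python3 m.py
```

```text
stopper 128 px 283.3802795410156 209.8309783935547 7.621695041656494 plane [0.5162 0.2585 0.035 ] mean [0.5155 0.2591 0.035 ] cloud z pct [0.028 0.046 0.052]
stopper top 102 px 282.6666564941406 209.3333282470703 6.871953964233398 plane [0.517  0.2596 0.046 ] mean [0.5171 0.2602 0.046 ] cloud z pct [0.043 0.047 0.052]
ring 343 px 358.5909118652344 212.22727966308594 16.9449462890625 plane [0.515  0.0563 0.025 ] mean [0.514  0.0564 0.025 ] cloud z pct [0.026 0.03  0.035]
button 30 px 443.81817626953125 212.90908813476562 3.022063970565796 plane [ 0.5105 -0.125   0.209 ] mean [ 0.5108 -0.1246  0.209 ] cloud z pct [0.207 0.209 0.212]
sonicap 270 px 430.7471923828125 207.70223999023438 34.44425582885742 plane [ 0.5223 -0.097   0.2   ] mean [ 0.5114 -0.1225  0.2   ] cloud z pct [0.197 0.206 0.212]
fork 398 px 435.5 211.5 19.6087703704834 plane [ 0.5174 -0.1267  0.123 ] mean [ 0.5261 -0.1219  0.123 ] cloud z pct [0.12  0.124 0.129]
```

```bash
cat >> h.py <<'E'
def go(p,s=None):
    s=s or env.get_state(); r=rot(s['orientation'])
    print('at',s['tcp_pos'].round(4),'yaw',np.degrees(np.arctan2(*r.as_matrix()[[1,0],0])).round(2),'zax',r.as_matrix()[:,2].round(4),'t',s['clock'],
     'shift cm',(r.inv().apply(np.array(p)-s['tcp_pos'])*100).round(2))
E
python3 - <<'E'
from h import *
go([.44,-.12,.36])
c=env.get_calibration('wrist'); s=env.get_state()
r=rot(s['orientation']); print('cam in tool',r.inv().apply(c['origin']-s['tcp_pos']), 'look',r.inv().apply(rot(c['orientation']).apply([0,0,-1])),'up',r.inv().apply(rot(c['orientation']).apply([0,1,0])))
z=np.load('/tmp/top.npz'); im=z['im'][170:260,380:480]
save('crop1.png',cv2.resize(im,None,fx=6,fy=6,interpolation=cv2.INTER_CUBIC))
E
```

```text
at [ 0.1298 -0.5597  0.2305] yaw 13.05 zax [-1.0e-04  1.7e-03 -1.0e+00] t 0.1 shift cm [ 40.15 -35.85 -12.88]
cam in tool [ 0.07149569 -0.00052758 -0.14159947] look [-2.83042682e-01  6.44672648e-04  9.59107097e-01] up [0.95910652 0.00147326 0.28304152]
```

View pics/crop1.png

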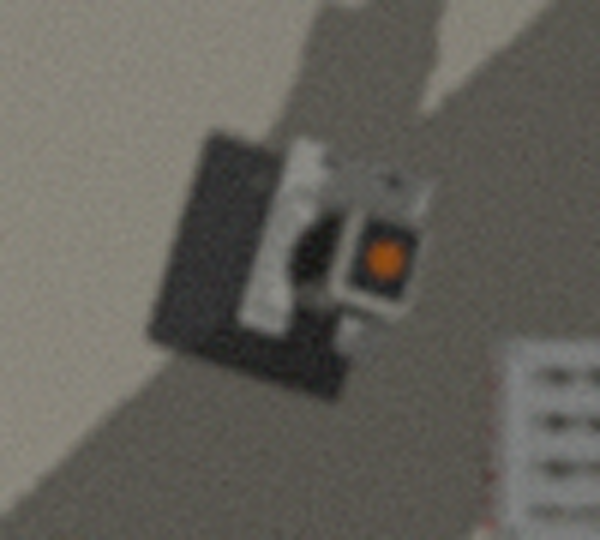

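The crop shows the stand base's left edge from (215,130) to (150,335) and the fork open towards the bottom, so the stand is yawed about -17°. I'll approach with the gripper at a yaw of about 162°, which keeps the last joint in range.

>>> carry_out([
  [[0, 0, -10], [4.7, -3.4, -1.5], 0],
  [[0, 0, -20], [9.4, -6.8, -3], 0],
  [[0, 0, -30], [14.1, -10.2, -4.5], 0],
  [[0, 0, -40], [18.8, -13.6, -6], 0],
  [[0, 0, -50], [23.5, -17, -7.5], 0],
  [[0, 0, -60], [28.2, -20.4, -9], 0],
  [[0, 0, -70], [32.9, -23.8, -10], 0],
  [[0, 0, -80], [37.6, -27.2, -10], 0],
])

```text
clock: 1.1
tcp_pos: [0.4359, -0.2089, 0.332]
orientation: [0.001, 0.686, 0.728, 0.0]
wrist_force: [0.6, -0.4, 0.9]
finger_gap: 0.0855
grip_force: 0.0
```

Run:
```python
from h import *
go([.511,-.124,.33]); print(env.get_state()['joint_pos'])
```

```text
at [ 0.4359 -0.2089  0.332 ] yaw 93.38 zax [ 0.0012 -0.001  -1.    ] t 1.1 shift cm [8.03 7.99 0.2 ]
[-6.12977859e-01  1.22896119e-01  4.82092761e-02  1.49456978e+00
 -1.86328370e-04  8.98909810e-01]
```

>>> carry_out([
  [[0, 0, -10], [2, 2, 0], 0],
  [[0, 0, -20], [4, 4, 0], 0],
  [[0, 0, -30], [6, 6, 0], 0],
  [[0, 0, -40], [8, 8, 0], 0],
  [[0, 0, -50], [8, 8, 0], 0],
  [[0, 0, -60], [8, 8, 0], 0],
  [[0, 0, -69], [8, 8, 0], 0],
  [[0, 0, -69], [8, 8, 0], 0],
])

```text
clock: 2.1
tcp_pos: [0.5102, -0.126, 0.3309]
orientation: [-0.0, 0.157, 0.988, 0.0]
wrist_force: [-0.8, 0.8, -0.5]
finger_gap: 0.0853
grip_force: 0.0
```

Run:
```python
from h import *
c=env.get_calibration('wrist'); im,d=env.read_camera('wrist'); np.savez('/tmp/w1',im=im,d=d,c=c); save('w1.png',im)
go([.517,.26,.33]); print(c)
for p in [[.511,-.124,.209],[.515,.056,.085],[.517,.26,.046]]: print(proj(c,p))
```

```text
at [ 0.5102 -0.1261  0.3309] yaw 161.88 zax [-7.e-04  2.e-04 -1.e+00] t 2.15 shift cm [11.36 36.9   0.1 ]
{'fx': 360.54528788828236, 'fy': 360.54528788828236, 'cx': 323.9714236888915, 'cy': 197.54399438538206, 'origin': array([ 0.44050633, -0.10332862,  0.47251931]), 'orientation': array([ 0.80112477, -0.11673663, -0.08456616,  0.58087885])}
(np.float64(327.0016076620561), np.float64(191.21288804492522))
(np.float64(490.783623251997), np.float64(111.42755708197032))
(np.float64(659.0041753446576), np.float64(52.1225643060975))
```

View pics/w1.png

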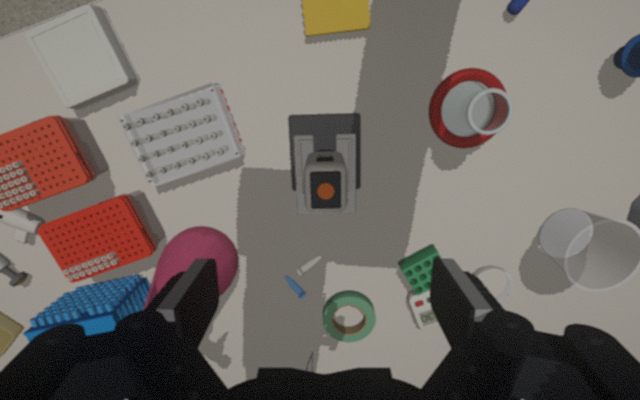

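The wrist view shows the sonicator's button at (326,190), the stand nearly square to the picture, and the flask rim as a bright ring at about (489,111). Next I'll measure these three.

Run:
```python
from h import *
z=np.load('/tmp/w1.npz',allow_pickle=True); im,d,c=z['im'],z['d'],z['c'].item(); P=cloud(c,d)
hsv=cv2.cvtColor(im,cv2.COLOR_RGB2HSV).astype(int); H,S,V=hsv[...,0],hsv[...,1],hsv[...,2]
m=np.zeros((400,640),bool); m[180:205,312:342]=1
m&=(H>3)&(H<25)&(S>120); v,u=np.nonzero(m); print('button',len(u),u.mean(),v.mean(),onplane(c,u.mean(),v.mean(),.209),'z',np.median(P[m][:,2]))
# handpiece/cap pts
m=np.zeros((400,640),bool); m[140:225,285:365]=1
k=m&(P[...,2]>.195)&(P[...,2]<.215); v,u=np.nonzero(k); q=P[k]
rc=cv2.minAreaRect((q[:,:2]*1000).astype(np.float32)); print('cap rect',rc)
k=m&(P[...,2]>.118)&(P[...,2]<.128); rc=cv2.minAreaRect((P[k][:,:2]*1000).astype(np.float32)); print('fork rect',rc,k.sum())
k=np.zeros((400,640),bool); k[105:195,280:370]=1; k&=(V<75)&(P[...,2]<.03); k=cv2.morphologyEx(k.astype(np.uint8),cv2.MORPH_OPEN,np.ones((5,5)))>0
v,u=np.nonzero(k); w=onplane(c,u,v,.01); 
# top edge per column
e=[(uu,v[u==uu].min()) for uu in range(294,356) if (u==uu).any()]; e=np.array(e); w=onplane(c,e[:,0],e[:,1],.01)
l=cv2.fitLine((w[:,:2]*1000).astype(np.float32),cv2.DIST_HUBER,0,.01,.01).ravel(); print('base edge ang',np.degrees(np.arctan2(l[1],l[0])))
# rim
g=V.copy().astype(np.uint8); sub=g[80:145,460:520]; print('V pct',np.percentile(sub,[10,50,90,98]))
b=((V>185)&(S<60)); k=np.zeros_like(b); k[82:142,462:516]=1; b&=k
v,u=np.nonzero(b); print('bright',len(u))
save('rim.png',cv2.resize(np.hstack([im[75:150,450:530],np.repeat((b*255).astype(np.uint8)[75:150,450:530,None],3,2)]),None,fx=5,fy=5))
rd=((H<8)|(H>170))&(S>120); k=np.zeros_like(rd); k[55:160,420:520]=1; rd&=k; v,u=np.nonzero(rd); hull=cv2.convexHull(np.stack([u,v],1)); el=cv2.fitEllipse(hull); print('ring',el,onplane(c,*el[0],.02))
```

```text
button 242 325.3471074380165 190.8388429752066 [ 0.51032993 -0.12510174  0.209     ] z 0.20811332536170066
cap rect ((510.4183044433594, -125.77821350097656), (34.015750885009766, 40.32999801635742), 72.80622100830078)
fork rect ((519.6132202148438, -128.80963134765625), (59.39501190185547, 76.50669860839844), 73.27411651611328) 1665
base edge ang 73.8381
V pct [ 90. 134. 157. 159.]
bright 0
ring ((467.7636413574219, 107.65279388427734), (72.80718994140625, 82.06510162353516), 39.538604736328125) [0.51432868 0.05688632 0.02      ]
```

View pics/rim.png

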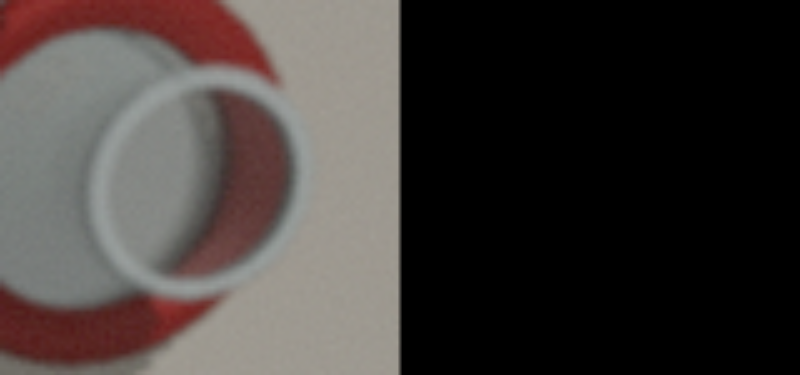

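>>> carry_out([
  [[0, 0, -1.3], [1.3, 4.4, 0], 0],
  [[0, 0, -1.3], [2.6, 8.8, 0], 0],
  [[0, 0, -1.3], [3.9, 13.1, 3], 0],
  [[0, 0, -1.3], [5.2, 17.5, 6], 0],
  [[0, 0, -1.3], [5.2, 17.5, 8], 0],
  [[0, 0, -1.3], [5.2, 17.5, 8], 0],
  [[0, 0, -1.3], [5.2, 17.5, 8], 0],
  [[0, 0, -1.3], [5.2, 17.5, 8], 0],
])

```text
clock: 3.15
tcp_pos: [0.5155, 0.0557, 0.2524]
orientation: [0.001, 0.146, 0.989, 0.0]
wrist_force: [-0.0, -0.3, 0.1]
finger_gap: 0.0856
grip_force: 0.0
```

Run:
```python
from h import *
c=env.get_calibration('wrist'); im,d=env.read_camera('wrist'); np.savez('/tmp/w2',im=im,d=d,c=c); save('w2.png',im)
go([.517,.26,.20])
for p in [[.515,.056,.085],[.517,.26,.046]]: print(proj(c,p))
```

```text
at [0.5155 0.0557 0.2523] yaw 163.26 zax [ 1.9e-03 -2.0e-04 -1.0e+00] t 3.2 shift cm [ 5.75 19.61  5.23]
(np.float64(324.19065632690933), np.float64(175.9296044790334))
(np.float64(533.213251240829), np.float64(106.88371580716182))
```

View pics/w2.png

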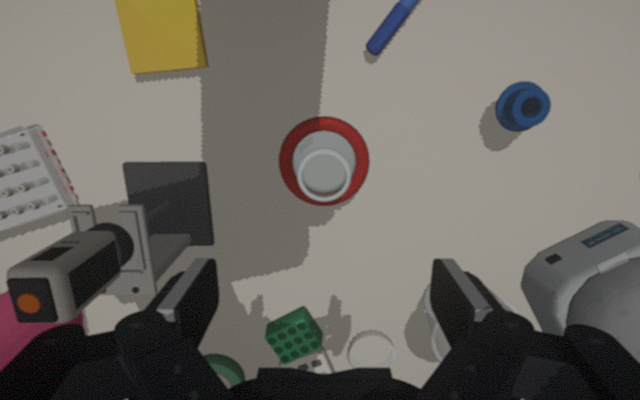

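The flask rim is a ring at about (324,173), and the stopper is at (523,106) with its dark hole at (533,106). I'll measure both by fitting ellipses.

Run:
```python
from h import *
z=np.load('/tmp/w2.npz',allow_pickle=True); im,c=z['im'],z['c'].item()
hsv=cv2.cvtColor(im,cv2.COLOR_RGB2HSV).astype(int); V=hsv[...,2]
# rim: brightest ridge along spokes from the guess
g=cv2.GaussianBlur(im.astype(np.float32).mean(2),(0,0),1.0); p=[]
for a in np.linspace(0,2*np.pi,72,endpoint=False):
    r=np.arange(19,30,.25); u=324+r*np.cos(a); v=173.5+r*np.sin(a)
    s=cv2.remap(g,u.astype(np.float32)[None],v.astype(np.float32)[None],cv2.INTER_LINEAR)[0]; i=s.argmax(); p.append((u[i],v[i]))
p=np.array(p); w=onplane(c,p[:,0],p[:,1],.085)[:,:2]
for _ in range(4):
    A=np.c_[2*w,np.ones(len(w))]; x=np.linalg.lstsq(A,(w**2).sum(1),rcond=None)[0]; r=np.sqrt(x[2]+x[0]**2+x[1]**2)
    e=abs(np.hypot(*(w-x[:2]).T)-r); k=e<max(.0015,np.median(e)*2); w=w[k]
print('rim centre',x[:2],'r',r,len(w))
H,S=hsv[...,0],hsv[...,1]; b=(H>98)&(H<130)&(S>100); k=np.zeros_like(b); k[75:140,485:560]=1; b&=k
hole=(k&(V<45)).astype(np.uint8); cs,_=cv2.findContours(hole,cv2.RETR_EXTERNAL,cv2.CHAIN_APPROX_NONE); h=max(cs,key=cv2.contourArea); el=cv2.fitEllipse(h); print('hole',el,onplane(c,*el[0],.046))
v,u=np.nonzero(b); print('blue',u.min(),u.max(),v.min(),v.max()); pts=np.stack([u,v],1)
el=cv2.fitEllipse(cv2.convexHull(pts)); print(el,onplane(c,*el[0],.035))
save('st.png',cv2.resize(im[75:140,485:560],None,fx=6,fy=6))
```

```text
rim centre [0.51452851 0.05571763] r 0.021345105090445324 72Traceback (most recent call last):
  File "<stdin>", line 15, in <module>
cv2.error: OpenCV(4.12.0) /io/opencv/modules/imgproc/src/shapedescr.cpp:361: error: (-201:Incorrect size of input array) There should be at least 5 points to fit the ellipse in function 'fitEllipseNoDirect'
```

>>> carry_out([
  [[0, 0, 0], [1.5, 5, 0], 0],
  [[0, 0, 0], [3, 10, 1], 0],
  [[0, 0, 0], [4.5, 15, 3], 0],
  [[0, 0, 0], [5.7, 19.6, 5], 0],
  [[0, 0, 0], [5.7, 19.6, 8], 0],
  [[0, 0, 0], [5.7, 19.6, 8], 0],
  [[0, 0, 0], [5.7, 19.6, 8], 0],
  [[0, 0, 0], [5.7, 19.6, 8], 0],
])

```text
clock: 4.2
tcp_pos: [0.5175, 0.26, 0.173]
orientation: [0.001, 0.145, 0.989, 0.001]
wrist_force: [0.5, -0.3, 0.4]
finger_gap: 0.0854
grip_force: 0.0
```

Run:
```python
from h import *
c=env.get_calibration('wrist'); im,d=env.read_camera('wrist'); np.savez('/tmp/w3',im=im,d=d,c=c)
u0,v0=proj(c,[.517,.26,.046]); print(u0,v0)
x,y=int(u0),int(v0)
hsv=cv2.cvtColor(im,cv2.COLOR_RGB2HSV).astype(int); H,S,V=hsv[...,0],hsv[...,1],hsv[...,2]
k=np.zeros((400,640),bool); k[y-60:y+60,x-60:x+60]=1
b=k&(H>98)&(H<130)&(S>100); v,u=np.nonzero(b); print('blue',u.min(),u.max(),v.min(),v.max())
g=cv2.GaussianBlur(im.astype(np.float32).mean(2),(0,0),1); kk=g[y-12:y+13,x-12:x+13]; print('V min/max near',kk.min(),kk.max())
hole=(g<kk.min()*0.5+0.5*np.median(g[b])).astype(np.uint8); hole&=k.astype(np.uint8)
cs,_=cv2.findContours(hole,cv2.RETR_EXTERNAL,cv2.CHAIN_APPROX_NONE)
for q in cs:
    if cv2.contourArea(q)>60: el=cv2.fitEllipse(q); print('dark',cv2.contourArea(q),el,onplane(c,*el[0],.046))
save('st.png',cv2.resize(im[y-45:y+45,x-55:x+55],None,fx=6,fy=6))
```

```text
323.64822962070025 188.08594904079774
blue 294 350 154 209
V min/max near 36.57365 94.45234
dark 256.0 ((322.3949279785156, 188.93939208984375), (16.48291778564453, 24.925838470458984), 90.46472930908203) [0.51737352 0.25887624 0.046     ]
```

View pics/st.png

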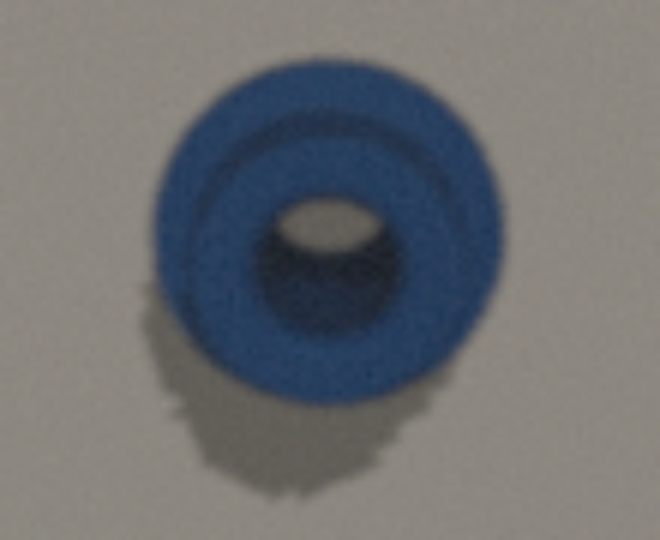

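The stopper's hole is centred at (322.6,187.3), which puts its axis at about (0.516,0.259). I'll descend and grasp, keeping the fingertips above the flange.

>>> carry_out([
  [[0, 0, 0], [0.1, -0.1, 4], 0],
  [[0, 0, 0], [0.1, -0.1, 8], 0],
  [[0, 0, 0], [0.1, -0.1, 11], 0],
  [[0, 0, 0], [0.1, -0.1, 13], 0],
  [[0, 0, 0], [0.1, -0.1, 14.1], 0],
  [[0, 0, 0], [0.1, -0.1, 14.1], 0],
  [[0, 0, 0], [0.1, -0.1, 14.1], 80],
  [[0, 0, 0], [0.1, -0.1, 14.1], 100],
], force=40)

```text
clock: 5.25
tcp_pos: [0.5159, 0.26, 0.0313]
orientation: [0.001, 0.145, 0.989, 0.0]
wrist_force: [0.2, 0.2, -0.5]
finger_gap: 0.0527
grip_force: 0.0
```

>>> carry_out([
  [[0, 0, 0], [0, 0, 0], 120],
  [[0, 0, 0], [0, 0, 0], 140],
  [[0, 0, 0], [0, 0, 0], 160],
  [[0, 0, 0], [0, 0, 0], 180],
  [[0, 0, 0], [0, 0, 0], 200],
  [[0, 0, 0], [0, 0, 0], 220],
  [[0, 0, 0], [0, 0, 0], 220],
  [[0, 0, 0], [0, 0, 0], 220],
])

```text
clock: 6.25
tcp_pos: [0.5153, 0.2598, 0.0306]
orientation: [0.0, 0.145, 0.989, 0.0]
wrist_force: [-1.2, -1.0, 5.4]
finger_gap: 0.0336
grip_force: 39.7
```

>>> carry_out([
  [[0, 0, 0], [0, 0, -1], 220],
  [[0, 0, 0], [0, 0, -3], 220],
  [[0, 0, 0], [0, 0, -6], 220],
  [[0, 0, 0], [0, 0, -9], 220],
  [[0, 0, 0], [0, 0, -12], 220],
  [[0, 0, 0], [0, 0, -14], 220],
  [[0, 0, 0], [0, 0, -14], 220],
  [[0, 0, 0], [0, 0, -14], 220],
])

```text
clock: 7.25
tcp_pos: [0.5146, 0.2596, 0.1693]
orientation: [-0.001, 0.145, 0.989, -0.0]
wrist_force: [0.4, 0.4, -0.7]
finger_gap: 0.0334
grip_force: 40.1
```

Run:
```python
from h import *
c=env.get_calibration('wrist'); im,d=env.read_camera('wrist'); np.savez('/tmp/w4',im=im,d=d,c=c)
s=env.get_state(); t=s['tcp_pos']; go([.5145,.0557,t[2]])
print(proj(c,t+[0,0,.015])); P=cloud(c,d)
hsv=cv2.cvtColor(im,cv2.COLOR_RGB2HSV).astype(int); H,S,V=hsv[...,0],hsv[...,1],hsv[...,2]
b=(H>98)&(H<130)&(S>100)&(abs(P[...,2]-t[2])<.06)&(np.hypot(P[...,0]-t[0],P[...,1]-t[1])<.05); v,u=np.nonzero(b); print(len(u),u.min(),u.max(),v.min(),v.max(),'z',np.percentile(P[b][:,2]-t[2],[2,50,98]),P[b].mean(0)-t)
save('st2.png',im)
```

```text
at [0.5143 0.2595 0.1689] yaw 163.35 zax [-2.1e-03 -8.0e-04 -1.0e+00] t 7.3 shift cm [ -5.86 -19.52   0.02]
(np.float64(323.71461083795094), np.float64(282.950241445733))
8431 151 497 213 395 z [-0.01337144  0.01289235  0.01609096] [-0.00254832  0.00082441  0.00800178]
```

View pics/st2.png

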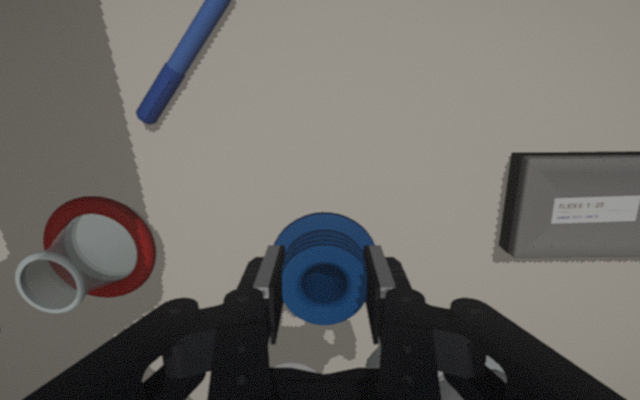

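The stopper is held upright and centred between the pads, with its hole at (325,284) against the predicted (324,283). Next I'll move over the flask.

>>> carry_out([
  [[0, 0, 0], [-1.2, -4, 0], 220],
  [[0, 0, 0], [-2.7, -9, 0], 220],
  [[0, 0, 0], [-4.2, -14, 0], 220],
  [[0, 0, 0], [-5.4, -18, 0], 220],
  [[0, 0, 0], [-5.9, -19.5, 0], 220],
  [[0, 0, 0], [-5.9, -19.5, 0], 220],
  [[0, 0, 0], [-5.9, -19.5, 0], 220],
  [[0, 0, 0], [-5.9, -19.5, 0], 220],
])

```text
clock: 8.3
tcp_pos: [0.5157, 0.0573, 0.1701]
orientation: [-0.0, 0.144, 0.99, 0.0]
wrist_force: [-0.6, 0.6, -1.0]
finger_gap: 0.0333
grip_force: 40.2
```

Run:
```python
from h import *
go([.5145,.0557,.0916])
```

```text
at [0.5157 0.0573 0.1701] yaw 163.46 zax [-2.e-04  2.e-04 -1.e+00] t 8.3 shift cm [ 0.07 -0.19  7.85]
```

Descend with the correction: quickly to the mouth, then slowly.

>>> carry_out([
  [[0, 0, 0], [0.1, -0.2, 1.5], 220],
  [[0, 0, 0], [0.1, -0.2, 3], 220],
  [[0, 0, 0], [0.1, -0.2, 4], 220],
  [[0, 0, 0], [0.1, -0.2, 4.8], 220],
  [[0, 0, 0], [0.1, -0.2, 5.5], 220],
  [[0, 0, 0], [0.1, -0.2, 6.2], 220],
  [[0, 0, 0], [0.1, -0.2, 6.8], 220],
  [[0, 0, 0], [0.1, -0.2, 7], 220],
])

```text
clock: 9.3
tcp_pos: [0.514, 0.0544, 0.0999]
orientation: [-0.0, 0.145, 0.989, -0.0]
wrist_force: [-0.8, -0.5, -0.7]
finger_gap: 0.0338
grip_force: 40.2
```

Run:
```python
from h import *
go([.5145,.0557,.0916]); print(env.get_state()['wrist_force'])
im,d=env.read_camera('scene'); x,y=[int(a) for a in proj(env.get_calibration('scene'),[.5145,.0557,.1])]
save('s1.png',cv2.resize(im[y-40:y+40,x-50:x+50],None,fx=6,fy=6,interpolation=cv2.INTER_CUBIC))
```

```text
at [0.514  0.0544 0.0999] yaw 163.35 zax [-5.e-04 -1.e-04 -1.e+00] t 9.3 shift cm [-0.01  0.14  0.83]
[-0.76980049 -0.5240062  -0.71886986]
```

View pics/s1.png

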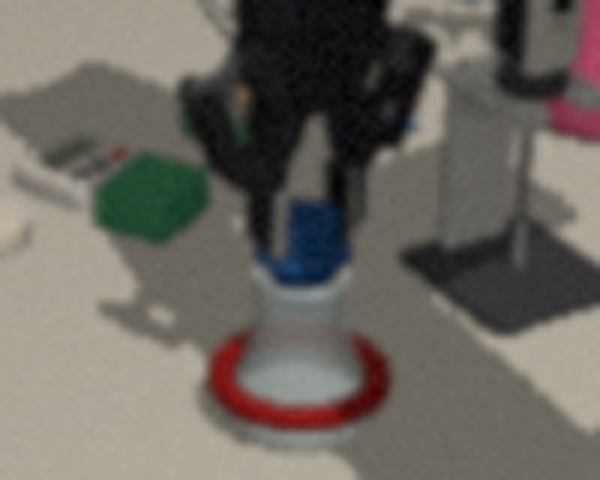

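The stopper's plug is inside the neck with no contact force. I'll ease it down to the rim.

>>> carry_out([
  [[0, 0, 0], [0, 0.1, 0.2], 220],
  [[0, 0, 0], [0, 0.1, 0.4], 220],
  [[0, 0, 0], [0, 0.1, 0.5], 220],
  [[0, 0, 0], [0, 0.1, 0.6], 220],
  [[0, 0, 0], [0, 0.1, 0.7], 220],
  [[0, 0, 0], [0, 0.1, 0.75], 220],
  [[0, 0, 0], [0, 0.1, 0.8], 220],
  [[0, 0, 0], [0, 0.1, 0.8], 220],
])

```text
clock: 10.35
tcp_pos: [0.5145, 0.0554, 0.0922]
orientation: [-0.0, 0.145, 0.989, -0.0]
wrist_force: [-0.3, -1.2, -1.3]
finger_gap: 0.0337
grip_force: 40.2
```

>>> carry_out([
  [[0, 0, 0], [0, 0, 0.05], 220],
  [[0, 0, 0], [0, 0, 0.1], 220],
  [[0, 0, 0], [0, 0, 0.1], 220],
  [[0, 0, 0], [0, 0, 0.15], 220],
  [[0, 0, 0], [0, 0, 0.15], 220],
  [[0, 0, 0], [0, 0, 0.15], 220],
  [[0, 0, 0], [0, 0, 0.15], 220],
  [[0, 0, 0], [0, 0, 0.15], 220],
])

```text
clock: 11.35
tcp_pos: [0.5147, 0.0554, 0.0918]
orientation: [0.0, 0.145, 0.989, -0.0]
wrist_force: [-3.4, 0.1, 8.2]
finger_gap: 0.0334
grip_force: 41.2
```

Contact shows about 8 N upward, so the stopper is seated. Release gently and rise.

>>> carry_out([
  [[0, 0, 0], [0, 0, -0.05], 180],
  [[0, 0, 0], [0, 0, -0.05], 150],
  [[0, 0, 0], [0, 0, -0.05], 130],
  [[0, 0, 0], [0, 0, -0.05], 110],
  [[0, 0, 0], [0, 0, -0.05], 80],
  [[0, 0, 0], [0, 0, -0.05], 40],
  [[0, 0, 0], [0, 0, -0.05], 0],
  [[0, 0, 0], [0, 0, -0.05], 0],
])

```text
clock: 12.35
tcp_pos: [0.5145, 0.0554, 0.0913]
orientation: [0.0, 0.145, 0.989, -0.0]
wrist_force: [-0.6, -0.8, 0.6]
finger_gap: 0.0851
grip_force: 0.0
```

>>> carry_out([
  [[0, 0, 0], [0, 0, 0], 0],
  [[0, 0, 0], [0, 0, -2], 0],
  [[0, 0, 0], [0, 0, -5], 0],
  [[0, 0, 0], [0, 0, -10], 0],
  [[0, 0, 0], [0, 0, -15], 0],
  [[0, 0, 0], [0, 0, -18], 0],
  [[0, 0, 0], [0, 0, -18], 0],
  [[0, 0, 0], [0, 0, -18], 0],
])

```text
clock: 13.35
tcp_pos: [0.5141, 0.0554, 0.2704]
orientation: [-0.001, 0.145, 0.989, -0.0]
wrist_force: [-0.5, -0.6, -0.5]
finger_gap: 0.0859
grip_force: 0.0
```

Run:
```python
from h import *
c=env.get_calibration('wrist'); im,d=env.read_camera('wrist'); np.savez('/tmp/w5',im=im,d=d,c=c); P=cloud(c,d)
go([.5104,-.1255,.27])
x,y=[int(a) for a in proj(c,[.5145,.0557,.107])]; print(x,y)
save('w5.png',cv2.resize(im[y-60:y+60,x-80:x+80],None,fx=5,fy=5))
hsv=cv2.cvtColor(im,cv2.COLOR_RGB2HSV).astype(int); H,S=hsv[...,0],hsv[...,1]
b=np.zeros((400,640),bool); b[y-60:y+60,x-60:x+60]=1; b&=(H>98)&(H<130)&(S>100)
q=P[b]; t=q[q[:,2]>.1]; f=q[(q[:,2]<.1)&(q[:,2]>.08)]
print('top z',np.percentile(t[:,2],[5,50,95]),'flange z',np.percentile(f[:,2],[5,50,95]))
A=np.c_[t[:,:2]-t[:,:2].mean(0),np.ones(len(t))]; print('top plane slopes',np.linalg.lstsq(A,t[:,2],rcond=None)[0])
v,u=np.nonzero(b); el=cv2.fitEllipse(cv2.convexHull(np.stack([u,v],1))); print('outline',el,onplane(c,*el[0],.089))
```

```text
at [0.5138 0.0554 0.2699] yaw 163.35 zax [-0.0023 -0.     -1.    ] t 13.4 shift cm [-4.860e+00 -1.743e+01 -1.000e-02]
324 178
top z [0.10324146 0.10585513 0.10728028] flange z [0.08690486 0.08850298 0.0977335 ]
top plane slopes [-1.25742386  0.3787794   0.10837475]
outline ((324.264404296875, 175.35910034179688), (49.57029342651367, 50.98611831665039), 82.56732177734375) [0.51570499 0.0550344  0.089     ]
```

View pics/w5.png

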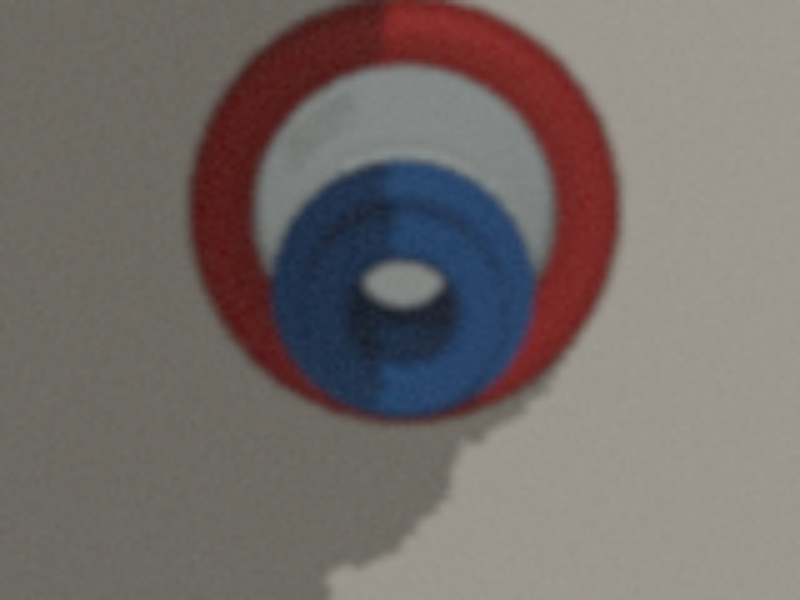

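The stopper is seated flush, and the flask hasn't moved. The hole centre is at crop (403,310), or world about (0.5158, 0.0554). Next is the sonicator.

>>> carry_out([
  [[0, 0, 0], [-1.2, -4.4, -2], 0],
  [[0, 0, 0], [-2.4, -8.8, -2], 0],
  [[0, 0, 0], [-3.7, -13.1, -2], 0],
  [[0, 0, 0], [-4.6, -16.5, -2], 0],
  [[0, 0, 0], [-4.9, -17.4, -2], 0],
  [[0, 0, 0], [-4.9, -17.4, -2], 0],
  [[0, 0, 0], [-4.9, -17.4, -2], 0],
  [[0, 0, 0], [-4.9, -17.4, -2], 0],
])

```text
clock: 14.4
tcp_pos: [0.5116, -0.1242, 0.2913]
orientation: [-0.0, 0.144, 0.99, 0.0]
wrist_force: [-0.6, -0.4, 0.0]
finger_gap: 0.0855
grip_force: 0.0
```

Run:
```python
from h import *
c=env.get_calibration('wrist'); im,d=env.read_camera('wrist')
hsv=cv2.cvtColor(im,cv2.COLOR_RGB2HSV).astype(int); H,S=hsv[...,0],hsv[...,1]
x,y=[int(a) for a in proj(c,[.5104,-.1255,.209])]
m=np.zeros((400,640),bool); m[y-25:y+25,x-25:x+25]=1; m&=(H>3)&(H<25)&(S>120); v,u=np.nonzero(m); p=onplane(c,u.mean(),v.mean(),.209); print(len(u),p)
go([p[0],p[1],.152])
```

```text
320 [ 0.5101543  -0.12517069  0.209     ]
at [ 0.5117 -0.1243  0.2914] yaw 163.44 zax [ 1.e-04 -0.e+00 -1.e+00] t 14.45 shift cm [ 0.12 -0.12 13.94]
```

>>> carry_out([
  [[0, 0, 0], [0.1, -0.1, 3], 0],
  [[0, 0, 0], [0.1, -0.1, 6], 0],
  [[0, 0, 0], [0.1, -0.1, 9], 0],
  [[0, 0, 0], [0.1, -0.1, 11.5], 0],
  [[0, 0, 0], [0.1, -0.1, 13], 0],
  [[0, 0, 0], [0.1, -0.1, 13.9], 0],
  [[0, 0, 0], [0.1, -0.1, 13.9], 0],
  [[0, 0, 0], [0.1, -0.1, 13.9], 60],
], force=60)

```text
clock: 15.45
tcp_pos: [0.511, -0.1262, 0.1532]
orientation: [0.001, 0.145, 0.989, -0.0]
wrist_force: [0.6, -0.8, -0.3]
finger_gap: 0.0698
grip_force: 0.0
```

>>> carry_out([
  [[0, 0, 0], [0, 0, 0], 80],
  [[0, 0, 0], [0, 0, 0], 100],
  [[0, 0, 0], [0, 0, 0], 120],
  [[0, 0, 0], [0, 0, 0], 135],
  [[0, 0, 0], [0, 0, 0], 150],
  [[0, 0, 0], [0, 0, 0], 170],
  [[0, 0, 0], [0, 0, 0], 200],
  [[0, 0, 0], [0, 0, 0], 220],
])

```text
clock: 16.45
tcp_pos: [0.5105, -0.1258, 0.1525]
orientation: [0.0, 0.145, 0.989, 0.0]
wrist_force: [0.3, 2.6, 2.7]
finger_gap: 0.033
grip_force: 60.0
```

>>> carry_out([
  [[0, 0, 0], [0, 0, -0.5], 220],
  [[0, 0, 0], [0, 0, -1.5], 220],
  [[0, 0, 0], [0, 0, -3.5], 220],
  [[0, 0, 0], [0, 0, -6], 220],
  [[0, 0, 0], [0, 0, -9], 220],
  [[0, 0, 0], [0, 0, -12], 220],
  [[0, 0, 0], [0, 0, -13.8], 220],
  [[0, 0, 0], [0, 0, -14], 220],
])

```text
clock: 17.45
tcp_pos: [0.511, -0.1264, 0.2939]
orientation: [0.001, 0.145, 0.989, -0.001]
wrist_force: [0.5, -0.2, -3.6]
finger_gap: 0.033
grip_force: 59.8
```

Run:
```python
from h import *
s=env.get_state(); print(s['wrist_force'],s['ft_torque'],s['finger_gap']); go([.5158,.0554,.2925])
```

```text
[ 0.49470436 -0.24999922 -3.63505065] [-0.00483979  0.04422153 -0.00556435] 0.032958649203596445
at [ 0.511  -0.1264  0.2939] yaw 163.34 zax [ 0.0025 -0.0015 -1.    ] t 17.45 shift cm [ 4.75 17.56  0.12]
```

>>> carry_out([
  [[0, 0, 0], [0.7, 2.6, 0], 220],
  [[0, 0, 0], [1.7, 6.2, 0], 220],
  [[0, 0, 0], [2.8, 10.2, 0], 220],
  [[0, 0, 0], [3.8, 14, 0], 220],
  [[0, 0, 0], [4.4, 16.4, 0], 220],
  [[0, 0, 0], [4.7, 17.5, 0], 220],
  [[0, 0, 0], [4.7, 17.5, 0], 220],
  [[0, 0, 0], [4.7, 17.5, 0], 220],
])

```text
clock: 18.45
tcp_pos: [0.5154, 0.0543, 0.292]
orientation: [-0.0, 0.145, 0.989, -0.0]
wrist_force: [-0.4, 0.2, -1.8]
finger_gap: 0.0336
grip_force: 60.4
```

Run:
```python
from h import *
s=env.get_state(); t=s['tcp_pos']; go([.5158,.0554,.1645]); z=rot(s['orientation']).as_matrix()[:,2]
g0=t-.0187*z; tip=g0+z*.158; up=g0+z*.088; print('nominal tip',tip)
for n in ['wrist','scene']:
    c=env.get_calibration(n); im,d=env.read_camera(n); np.savez('/tmp/h_'+n,im=im,d=d,c=c)
    P=cloud(c,d); a,b=proj(c,tip),proj(c,up); print(n,'tip px',a,'upper px',b)
    m=(np.hypot(P[...,0]-tip[0],P[...,1]-tip[1])<.02)&(P[...,2]>tip[2]-.01)&(P[...,2]<tip[2]+.09)
    print(m.sum())
    if m.sum()>10:
        q=P[m]
        for lo in np.arange(tip[2]-.01,tip[2]+.09,.02):
            k=(q[:,2]>=lo)&(q[:,2]<lo+.02)
            if k.sum(): print(lo.round(3),k.sum(),q[k].mean(0).round(4))
    for f in [0,.3,.6,1]:   # brightness profile across the horn
        x,y=a[0]+(b[0]-a[0])*f,a[1]+(b[1]-a[1])*f
        print(round(x),round(y),im[int(round(y)),int(round(x))-14:int(round(x))+15].mean(1).astype(int).tolist())
```

```text
at [0.5154 0.0543 0.292 ] yaw 163.3 zax [-5.e-04 -6.e-04 -1.e+00] t 18.45 shift cm [-1.000e-02  1.300e-01  1.275e+01]
nominal tip [0.51536816 0.05417291 0.15269977]
wrist tip px (np.float64(324.08674131124826), np.float64(185.06093698917402)) upper px (np.float64(324.10847587781535), np.float64(213.67883885646222))
202
0.143 28 [0.5128 0.0549 0.1576]
0.163 64 [0.5128 0.0548 0.173 ]
0.183 76 [0.5127 0.0546 0.1932]
0.203 34 [0.5124 0.0548 0.207 ]
324 185 [57, 52, 54, 57, 56, 51, 54, 54, 58, 56, 57, 58, 50, 59, 57, 56, 63, 69, 75, 72, 74, 74, 71, 73, 73, 73, 70, 72, 76]
324 194 [107, 100, 96, 89, 86, 77, 74, 70, 60, 60, 56, 57, 64, 70, 74, 80, 78, 76, 76, 66, 56, 55, 61, 65, 73, 75, 85, 89, 99]
324 202 [108, 109, 110, 110, 110, 108, 111, 107, 106, 88, 74, 69, 67, 72, 76, 77, 72, 74, 75, 86, 101, 108, 109, 110, 117, 132, 149, 155, 155]
324 214 [54, 56, 49, 56, 54, 52, 54, 56, 56, 51, 55, 56, 55, 56, 57, 57, 56, 54, 58, 54, 54, 51, 53, 54, 56, 59, 55, 52, 53]
scene tip px (np.float64(352.3394703621061), np.float64(183.32433978964775)) upper px (np.float64(352.8961388655056), np.float64(161.06577010434876))
64
0.143 6 [0.5165 0.0567 0.1576]
0.163 13 [0.5168 0.0571 0.1729]
0.183 12 [0.5164 0.058  0.193 ]
0.203 14 [0.5173 0.0577 0.2128]
0.223 19 [0.5168 0.0563 0.2323]
352 183 [62, 65, 60, 62, 62, 62, 61, 65, 70, 74, 83, 89, 86, 85, 85, 95, 99, 100, 101, 99, 101, 101, 100, 101, 101, 102, 118, 142, 144]
353 177 [84, 85, 83, 83, 81, 69, 63, 62, 67, 63, 59, 62, 75, 78, 89, 100, 103, 104, 107, 117, 126, 121, 112, 126, 134, 139, 144, 147, 152]
353 170 [121, 128, 138, 143, 136, 136, 144, 153, 156, 156, 156, 133, 104, 100, 124, 150, 154, 157, 157, 156, 156, 158, 157, 158, 155, 156, 155, 157, 157]
353 161 [121, 141, 153, 155, 153, 153, 154, 153, 156, 155, 156, 148, 111, 97, 117, 144, 153, 156, 152, 153, 152, 153, 155, 155, 156, 153, 154, 153, 151]
```

Run:
```python
from h import *
z=np.load('/tmp/h_scene.npz',allow_pickle=True); im,c=z['im'],z['c'].item()
hsv=cv2.cvtColor(im,cv2.COLOR_RGB2HSV).astype(int); H,S=hsv[...,0],hsv[...,1]
b=np.zeros((400,640),bool); b[180:235,325:380]=1; b&=(H>98)&(H<130)&(S>90)
for y in range(190,225):
    u=np.nonzero(b[y])[0]
    if len(u)>4: print(y,u.min(),u.max(),(u.min()+u.max())/2)
print(proj(c,np.array([[.5158,.0554,.107],[.5158,.0554,.087],[.5158,.0554,.2]])))
for y in range(158,182,3):
    w=np.clip(145-im[y,343:362].mean(1),0,None); print(y,(w*np.arange(343,362)).sum()/w.sum())
z=np.load('/tmp/h_wrist.npz',allow_pickle=True); im,c=z['im'],z['c'].item()
hsv=cv2.cvtColor(im,cv2.COLOR_RGB2HSV).astype(int); H,S=hsv[...,0],hsv[...,1]
x,y=[int(a) for a in proj(c,[.5158,.0554,.095])]; b=np.zeros((400,640),bool); b[y-40:y+40,x-40:x+40]=1; b&=(H>98)&(H<130)&(S>100)
v,u=np.nonzero(b); el=cv2.fitEllipse(cv2.convexHull(np.stack([u,v],1))); print('flange',el,onplane(c,*el[0],.088))
```

```text
195 348 352 350.0
196 347 355 351.0
197 346 355 350.5
198 346 356 351.0
199 346 356 351.0
200 346 356 351.0
201 345 357 351.0
202 344 357 350.5
203 344 357 350.5
204 344 357 350.5
205 345 356 350.5
206 346 355 350.5
(array([351.59828145, 351.44975303, 352.32401966]), array([197.23103714, 203.10542136, 168.52767468]))
158 351.924924924925
161 351.95136778115506
164 352.04451038575667
167 349.14743589743597
170 350.56511056511056
173 347.11418330773165
176 348.59790209790214
179 350.87410358565734
flange ((325.0169677734375, 168.68930053710938), (46.84577941894531, 47.69947052001953), 65.94500732421875) [0.51597024 0.05490628 0.088     ]
```

The horn (0.5158,0.0549) lines up with the stopper (0.516,0.055) and is vertical. Lower it straight down.

>>> carry_out([
  [[0, 0, 0], [0, 0, 0.5], 220],
  [[0, 0, 0], [0, 0, 1.2], 220],
  [[0, 0, 0], [0, 0, 2], 220],
  [[0, 0, 0], [0, 0, 2.8], 220],
  [[0, 0, 0], [0, 0, 3.4], 220],
  [[0, 0, 0], [0, 0, 3.8], 220],
  [[0, 0, 0], [0, 0, 4], 220],
  [[0, 0, 0], [0, 0, 4], 220],
])

```text
clock: 19.55
tcp_pos: [0.5155, 0.0551, 0.2523]
orientation: [0.0, 0.145, 0.989, -0.0]
wrist_force: [0.3, 0.2, -2.8]
finger_gap: 0.0335
grip_force: 60.4
```

Run:
```python
from h import *
s=env.get_state(); go([.5159,.0549,.1645]); print(s['wrist_force'])
c=env.get_calibration('wrist'); im,d=env.read_camera('wrist'); P=cloud(c,d)
m=(np.hypot(P[...,0]-.515,P[...,1]-.055)<.012)&(P[...,2]>.115)&(P[...,2]<.165); q=P[m]; hsv=cv2.cvtColor(im,cv2.COLOR_RGB2HSV).astype(int)
for lo in [.115,.13,.145]:
    k=(q[:,2]>=lo)&(q[:,2]<lo+.015); print(lo,k.sum(),q[k].mean(0) if k.any() else '')
H,S=hsv[...,0],hsv[...,1]
x,y=[int(a) for a in proj(c,[.5158,.0554,.095])]; b=np.zeros((400,640),bool); b[y-45:y+45,x-45:x+45]=1; b&=(H>98)&(H<130)&(S>100)
v,u=np.nonzero(b); el=cv2.fitEllipse(cv2.convexHull(np.stack([u,v],1))); print('flange',el,onplane(c,*el[0],.088))
```

```text
at [0.5155 0.0551 0.2523] yaw 163.35 zax [ 0.e+00 -1.e-04 -1.e+00] t 19.55 shift cm [-0.05 -0.01  8.78]
[ 0.28740705  0.23813806 -2.76225188]
0.115 43 [0.51289642 0.05571778 0.12257257]
0.13 48 [0.51286497 0.05571314 0.13778343]
0.145 60 [0.51282605 0.05553175 0.15252338]
flange ((324.02813720703125, 178.28744506835938), (52.672183990478516, 53.82524490356445), 78.07167053222656) [0.51589421 0.05493096 0.088     ]
```

>>> carry_out([
  [[0, 0, 0], [0, 0, 0.5], 220],
  [[0, 0, 0], [0, 0, 1.2], 220],
  [[0, 0, 0], [0, 0, 2], 220],
  [[0, 0, 0], [0, 0, 2.8], 220],
  [[0, 0, 0], [0, 0, 3.6], 220],
  [[0, 0, 0], [0, 0, 4.2], 220],
  [[0, 0, 0], [0, 0, 4.6], 220],
  [[0, 0, 0], [0, 0, 4.7], 220],
])

```text
clock: 20.6
tcp_pos: [0.5154, 0.0551, 0.205]
orientation: [-0.0, 0.145, 0.989, -0.0]
wrist_force: [0.1, 0.6, -2.5]
finger_gap: 0.0336
grip_force: 60.4
```

>>> carry_out([
  [[0, 0, 0], [0, 0, 0.5], 220],
  [[0, 0, 0], [0, 0, 1.2], 220],
  [[0, 0, 0], [0, 0, 2], 220],
  [[0, 0, 0], [0, 0, 2.8], 220],
  [[0, 0, 0], [0, 0, 3.4], 220],
  [[0, 0, 0], [0, 0, 3.8], 220],
  [[0, 0, 0], [0, 0, 4], 220],
  [[0, 0, 0], [0, 0, 4], 220],
])

```text
clock: 21.6
tcp_pos: [0.5155, 0.0551, 0.1653]
orientation: [0.0, 0.145, 0.989, -0.0]
wrist_force: [-0.4, 0.6, -3.3]
finger_gap: 0.0332
grip_force: 60.4
```

Run:
```python
from h import *
s=env.get_state(); go([.5155,.0549,.1645]); print(s['wrist_force'],s['ft_torque'])
c=env.get_calibration('wrist'); im,d=env.read_camera('wrist'); P=cloud(c,d)
hsv=cv2.cvtColor(im,cv2.COLOR_RGB2HSV).astype(int); H,S=hsv[...,0],hsv[...,1]
b=(H>98)&(H<130)&(S>100)&(np.hypot(P[...,0]-.515,P[...,1]-.055)<.035)
m=(S<70)&(np.hypot(P[...,0]-.514,P[...,1]-.055)<.009)&(P[...,2]>.108)&(P[...,2]<.13); print('horn',m.sum(),P[m].mean(0) if m.any() else '')
v,u=np.nonzero(b); print('blue',u.min(),u.max(),v.min(),v.max(),np.percentile(P[b][:,2],[5,50,95]))
el=cv2.fitEllipse(cv2.convexHull(np.stack([u,v],1))); print('flange',el,onplane(c,*el[0],.088))
```

```text
at [0.5155 0.0551 0.1653] yaw 163.35 zax [-0.e+00 -1.e-04 -1.e+00] t 21.6 shift cm [-0.01 -0.02  0.08]
[-0.44128379  0.57904005 -3.31504836] [ 0.02348225 -0.02498576  0.00925761]
horn 0 
blue 203 438 175 399 [0.08752847 0.09516035 0.24688578]
flange ((318.7931823730469, 309.3555603027344), (259.8544006347656, 260.332275390625), 132.21437072753906) [0.58475766 0.03041011 0.088     ]
```

The only force on the wrist is the sonicator's weight, and the tip is at about z = 26 mm. Hold still for a second, then hand in.

>>> carry_out([
  [[0, 0, 0], [0, 0, 0], 220],
  [[0, 0, 0], [0, 0, 0], 220],
  [[0, 0, 0], [0, 0, 0], 220],
  [[0, 0, 0], [0, 0, 0], 220],
  [[0, 0, 0], [0, 0, 0], 220],
  [[0, 0, 0], [0, 0, 0], 220],
  [[0, 0, 0], [0, 0, 0], 220],
  [[0, 0, 0], [0, 0, 0], 220],
])

```text
clock: 22.65
tcp_pos: [0.5155, 0.0551, 0.1652]
orientation: [-0.0, 0.145, 0.989, -0.0]
wrist_force: [-0.6, -0.9, -2.9]
finger_gap: 0.033
grip_force: 60.4
```

```bash
python3 -c "
from workcell import env
s=env.get_state(); print(s['tcp_pos'],s['wrist_force']); print(env.hand_in())"
```

```text
[0.5154592  0.05512181 0.1652486 ] [-0.59744421 -0.88661104 -2.93765833]
the job is handed in; nothing more can be done
None
```

Job handed in at about 23 s: the stopper is seated flush in the neck and released, and the arm is holding the sonicator still and upright with the horn through the hole, within about 1 mm of centre when last measured just above it, and the tip at about 26 mm; no contact showed in the wrist force.

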